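# Set the depth collar of a jar-capping press

## Robot

A 6-joint arm with a two-finger parallel gripper is mounted at the origin on a cart in front of the work surface, level with it; the furniture and walls round the work are solid. World frame = base frame: x ahead of the robot, y to its left, z up, the work surface at z = 0. Lengths are in mm, angles in rad, forces in N, time in s.
With the tool pointing down it reaches from about 275 to 1000 mm from the base axis. Payload 8.4 kg.
Tool frame: the origin (TCP) lies on the centre line of the jaws, within the pads' length; the fingertips stand r.tip_reach ahead of it and the grasp point (between the pads) lies 11 mm behind it (r.tip_reach is the distance from the TCP to the fingertips, in mm); z points along the fingers, y is the line along which they close (so a half turn about z gives the same grasp; the last joint's range is limited). The gripper opens to 85 mm and grips with 20 to 120 N. Pads are 22 mm wide; open, the fingers measure 114 mm over their backs; the gripper's body (76 mm by 85 mm) begins 54 mm behind the grasp point. The pads swing forward as they close: fully open they stand 13 mm farther back than shut.
Start: joints at [-1.312, 0.353, 1.633, -0, 1.155, -0.002], TCP at [161.157, -603.868, 239.281] pointing down, gripper open.
Joint ranges: [-2.63, 2.63], [-0.92, 2.1], [0.06, 2.66], [-1.3, 4.44], [0, 2.69], [-3.02, 3.02]. Speed limits (rad/s): [2.22, 2.22, 2.79, 3.14, 3.14, 3.14].

## Interface

Orientations are given as [roll, pitch, yaw] about the fixed x, y, z axes, in that order (R = Rz(yaw) Ry(pitch) Rx(roll)).
In Python, from rig import r gives the robot as it stands.
- The arm moves only by the tool carry_out, never from a script. Its argument "targets" is a list of rows, each an object with "dp": the shift along the tool's x, y, z in mm, a list of three; "yaw": the turn about the tool's z in degrees. A call has 1 to 12 rows; each row is the pose to reach, as a shift and turn from the pose commanded when the call began, along the tool's axes at that moment; what a row does not reach only later rows make up. A row lasts 1/8 s, in which the tool goes at most 62.5 mm and 10.7 degrees, less where a joint would pass 70% of its speed; a pose out of reach is approached as far as the arm can. A call with a gripper value outside its range is refused whole. "fingers" is the opening, from -1 (shut) to 1 (fully open), so that 0 is half open, set as the call begins (left out, the last holds). The fingers move at their own pace and stop on an object; "grip_force" is the grip in N (left out, the last holds). Time passes only in rows, so rows that repeat a pose let the fingers close. It gives the time, the measured TCP pose, the force, the opening and the grip force at its end, in the units of the state.
- r.sense(): the state, without advancing time (a new reading comes with each control period).
- r.grab_frame(name): name is "side" or "top"; returns the picture (384x512x3 uint8, red, green, blue); there is no depth.
- r.get_calibration(name): a dict with "fx", "fy", "cx", "cy" (pixels), "rvec" (rotation vector, rad) and "tvec" (3), from world to camera coordinates, as OpenCV has them. Camera axes: x right, y down, z forward; pixel columns grow to the right and rows downward; lengths in mm; the calibration is good to about 2 mm. A picture is of the moment at which its call begins. get_calibration takes no time and is no camera call.
- r.sign_off(): hands the job in; it is judged then, once.
The state is a dict: "clock": time; "qpos": joint angles; "qvel": joint speeds; "joint_efforts": joint torques, N m; "eef_pos": TCP position; "tcp_rot": TCP orientation; "contact_force": force on the tool from outside, world axes, zero at the start; "wrist_torque": the same for the moment, N m; "opening": opening from 0.0 (shut) to 1.0 (fully open); "grasp_force": force on a finger pad.
Only numpy, scipy, OpenCV 4.12 (cv2) and the standard library are available. Lean on these libraries where they do the work, as an engineer would, in place of code of your own. Each camera call takes 0.05 s, during which the arm holds its last target. There are 200 camera calls.

## Task

Set up the capping press for this batch: bring its lever down until you feel the resistance firm up and the rubber foot bears firmly on the jar's cap (about 10 N at the knob; 20 N would crack the cap), then let go - the lever stays where it is left. Only then note the stroke by sliding the brass collar down the ram rod until it sits flush on the head. Finally raise the lever fully back up, without touching the collar again, and leave everything else where it stands.

Things in the scene. Friction and masses are not known exactly. Their poses are not given: they have to be found in the camera images.
- press: white enamelled bench press, fixed, base 172 x 112 x 22 mm, 238 mm tall without the rod; origin at the underside of the base under the ram axis; x points from the ram to the column (away from the robot at yaw 0), y left, z up. A spice jar with a red cap stands on a steel table under the ram; the table's height is set anew each time: the free stroke down to the cap is 10 to 26 mm and must be felt
- lever_axis (a point): point on the lever's level turning axis (parallel to y of the press), in the plane in which the knob swings; 34 mm behind the ram axis, 46 mm to its right, 205 mm above the base's underside
- lever (a joint): hand lever on the press's right (-y), rad pressed down: 0 = fully raised (arm 42 deg above level, toward -x of the press), 0.73 = level. Ram stroke 28 mm per rad. In free travel 1 to 3 N at the knob moves it down, 3 to 6 N up, and friction keeps it where it is left. Once the foot meets the cap the knob force climbs 1 to 2 N per mm. Let go, it springs back 3 to 8 mm; the foot stays on the cap
- lever_knob (a point): centre of the black ball knob, 32 mm across, on the lever's end, 150 mm from the lever's axis; pinch it from above across the press's y
- collar: brass depth collar, 44 mm across, 16 mm high, round the upright steel ram rod (18 mm across) above the head; origin at the centre of its underside, z up. It rides with the ram; a push of about 5 N slides it along the rod and it stays where it is put. Push its top face down with the fingers either side of the rod, whose top stands 12 to 45 mm above the collar
- head_top (a point): centre of the steel bush on top of the press's head, where the rod comes out and on which the collar comes to rest; z up
- press_pad: black rubber foot under the ram, 34 mm across; origin at the centre of its underside, which presses the cap
- jar_b: spare spice jar, red cap, 45 mm across, 106 mm tall, origin at its underside
- jar_c: spare spice jar, red cap, 45 mm across, 106 mm tall, origin at its underside
- label_tape: roll of label tape on a dispenser, 109 x 47 x 77 mm, origin at its underside
- marker: blue and white marker pen, 135 mm long, 16 mm thick, origin at its underside
- gn_pan: small steel gastronorm pan, 108 x 176 x 65 mm, origin at its underside

How it is judged:
By the outcome, as a careful person would: the job done as asked, in the order asked, and still so for the second after the job is handed in, with the robot touching nothing.
It also fails if it takes over 72 s, if anything falls off the work surface, if the arm or the gripper's body presses on something with over 40 N, if the wrist force passes 120 N, or if a joint passes its speed limit or range.

## Working session

There is one attempt and no reset: what is moved stays moved. The work goes in short steps, Python scripts to look and compute and a tool call to move; the robot and the scene stay as the last step left them, time stands still between calls to the robot, and variables do not carry over. Pictures are saved under pics/ and viewed, at most 10 in all, crops included, and the job is handed in when it is done.

Besides the shell and the picture viewer there is one more tool, called after "Call:" as name(argument=value, ...), one argument or row to a line, values as JSON. carry_out: Moves the arm, as the interface text tells. Its arguments: {"type":"object","properties":{"targets":{"type":"array","items":{"type":"object","properties":{"dp":{"type":"array","items":{"type":"number"}},"yaw":{"type":"number"}}}},"fingers":{"type":"number"},"grip_force":{"type":"number"}},"required":["targets"]}

```bash
mkdir -p pics; ls; python3 - <<'E'
from rig import r
import cv2
for n in("side","top"):
    cv2.imwrite(f"pics/{n}0.png",r.grab_frame(n)[:,:,::-1]); print(n,r.get_calibration(n))
s=r.sense(); print(s, r.tip_reach)
E
```

```text
pics
side {'fx': 472.1534091340114, 'fy': 472.1534091340114, 'cx': 250.32236602933781, 'cy': 185.5171833650867, 'rvec': array([ 1.6756741 ,  1.46150495, -0.80212403]), 'tvec': array([-229.30817792, -100.6882208 , 1782.58981467])}
top {'fx': 350.01925151327106, 'fy': 350.01925151327106, 'cx': 259.56850048754427, 'cy': 189.0890584936196, 'rvec': array([ 2.18699194, -2.17002782,  0.1817586 ]), 'tvec': array([106.38690102, 571.1873328 , 989.48301401])}
{'clock': 0.1, 'qpos': array([-1.31240230e+00,  3.53541425e-01,  1.63406483e+00,  1.24737816e-05,
        1.15521522e+00, -2.40321840e-03]), 'qvel': array([ 3.13871538e-04, -1.74987074e-03, -1.77417756e-03, -3.28155144e-04,
       -4.46319931e-05, -4.03529450e-04]), 'joint_efforts': array([ 3.34942815e-04, -6.06357765e+01, -3.42820501e+01,  6.80850576e-05,
        4.01817219e-03, -7.07404183e-06]), 'eef_pos': array([ 161.05036473, -603.45557108,  238.65798846]), 'tcp_rot': array([-3.14036387e+00, -1.43589094e-05,  2.60792192e-01]), 'contact_force': array([-0.01431396, -0.59011513, -0.51509198]), 'wrist_torque': array([-0.02197519, -0.01170181,  0.00617095]), 'grasp_force': 0.0, 'opening': 0.9999782060439265} 8.0
```

View pics/side0.png

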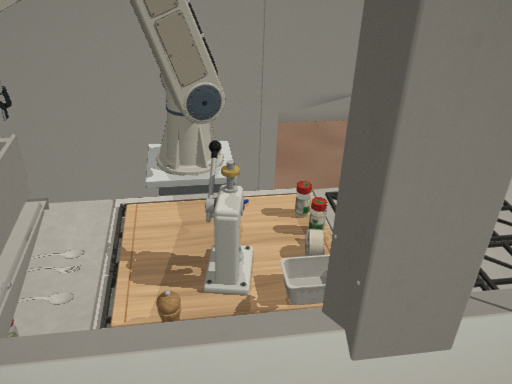

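View pics/top0.png

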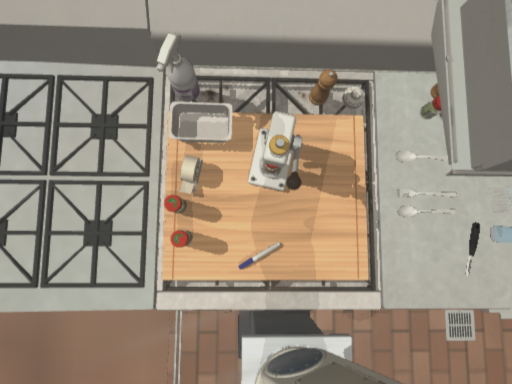

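The side view shows the knob at about (215,147) and the collar at (231,172) with the rod top just above it. The top view has the knob at about (293,181) and the collar at (280,145). I'll triangulate these with colour masks.

```bash
cat > h.py <<'E'
from rig import r
import cv2, numpy as np
C={}
for n in("side","top"):
    k=r.get_calibration(n); K=np.array([[k["fx"],0,k["cx"]],[0,k["fy"],k["cy"]],[0,0,1]])
    R=cv2.Rodrigues(k["rvec"])[0]; C[n]=(K,R,np.array(k["tvec"]))
def ray(n,uv):
    K,R,t=C[n]; return -R.T@t, R.T@np.linalg.solve(K,[*uv,1])
def onz(n,uv,z):
    o,d=ray(n,uv); return o+d*(z-o[2])/d[2]
def tri(a,b):
    P=[C[n][0]@np.c_[C[n][1],C[n][2]] for n in("side","top")]
    X=cv2.triangulatePoints(P[0],P[1],np.array(a,float).reshape(2,1),np.array(b,float).reshape(2,1)).ravel(); return X[:3]/X[3]
def proj(n,p):
    K,R,t=C[n]; q=K@(R@np.array(p,float)+t); return q[:2]/q[2]
def blob(im,box,f):
    x0,y0,x1,y1=box; hsv=cv2.cvtColor(im,cv2.COLOR_RGB2HSV)[y0:y1,x0:x1].astype(int)
    m=f(hsv[...,0],hsv[...,1],hsv[...,2]).astype(np.uint8)
    n,l,s,c=cv2.connectedComponentsWithStats(m); i=1+np.argmax(s[1:,4])
    x,y,w,h,a=s[i]; return np.array([c[i][0]+x0,c[i][1]+y0]),(x+x0,y+y0,w,h,a)
dark=lambda h,s,v:v<60
brass=lambda h,s,v:(h>12)&(h<30)&(s>110)&(v>70)
E
python3 - <<'E'
from h import *
I={n:cv2.imread(f"pics/{n}0.png")[:,:,::-1].copy() for n in C}
ks=blob(I["side"],(205,135,226,156),dark);kt=blob(I["top"],(284,172,304,192),dark)
cs=blob(I["side"],(218,160,245,182),brass);ct=blob(I["top"],(266,132,294,158),brass)
print(ks,kt,cs,ct)
for a,b in((ks,kt),(cs,ct)):
    X=tri(a[0],b[0]); print(X, proj("side",X)-a[0],proj("top",X)-b[0])
a=cv2.resize(I["side"][130:300,180:270],None,fx=3.5,fy=3.5,interpolation=cv2.INTER_CUBIC)
b=cv2.resize(I["top"][100:200,235:315],None,fx=5.95,fy=5.95,interpolation=cv2.INTER_CUBIC)
cv2.imwrite("pics/crop0.png",np.hstack([a,b[:595,:480]])[...,::-1])
E
```

```text
(array([214.34375, 147.40625]), (np.int32(209), np.int32(141), np.int32(12), np.int32(15), np.int32(128))) (array([296.25 , 179.375]), (np.int32(292), np.int32(173), np.int32(8), np.int32(15), np.int32(48))) (array([230.43835616, 171.28767123]), (np.int32(222), np.int32(165), np.int32(18), np.int32(12), np.int32(146))) (array([278.52427184, 145.38834951]), (np.int32(270), np.int32(136), np.int32(19), np.int32(19), np.int32(206)))
[556.72022869  50.28132778 321.04688615] [-0.89738923 -0.11424376] [-1.89022259 -0.26984398]
[635.38512067  82.40879787 295.85493887] [-0.30130853 -0.02129783] [-0.577969   -0.08820657]
```

View pics/crop0.png

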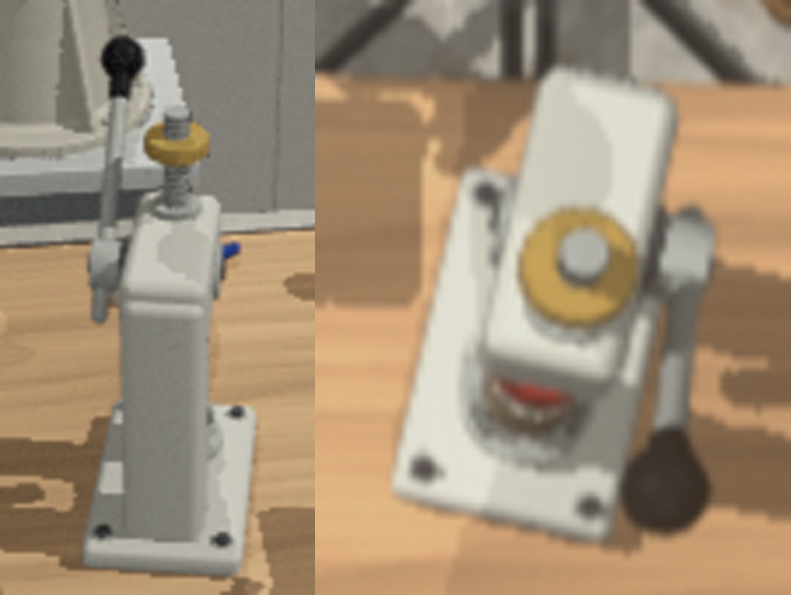

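The crop shows the knob clearly at side (214.5,146.3), top (294.2,182.4). The collar centre is at side (230.4,171.0), top (279.2,144.7), and the rod top at side (230.4,161.7), top (280,142).

```bash
python3 - <<'E'
from h import *
for nm,a,b in(("knob",(214.5,146.3),(294.2,182.3)),("collar",(230.4,171.0),(279.2,144.7)),("rodtop",(230.4,162.3),(280,142.2))):
    X=tri(a,b); print(nm,X.round(1), proj("side",X)-a,proj("top",X)-b)
f=lambda x,y:((x-315)/5.95+235-.4,100+y/5.95-.4)
P=[onz("top",f(*p),22) for p in((423,468),(590,507),(487,193))]
print(np.round(P,1)); d=P[0]-P[2]; e=P[0]-P[1]
print("yaw",np.degrees([np.arctan2(-d[1],-d[0]),np.arctan2(-e[0],e[1])]))
X=tri((214.5,146.3),(294.2,182.3));Y=tri((230.4,171.0),(279.2,144.7)); v=X-Y
print("yaw knob",np.degrees(np.arctan2(v[1],v[0])-np.arctan2(-46,-77.5))%360, np.hypot(*v[:2]))
print("bush", [onz("top",f(575,300),z).round(1) for z in(238,)])
E
```

```text
knob [550.2  52.4 320.6] [-0.40331477 -0.04854354] [-0.85427969 -0.11586497]
collar [636.7  81.8 297.4] [-0.46950816 -0.03409863] [-0.90070701 -0.13934767]
rodtop [636.3  82.  320.2] [-0.39136636 -0.02872383] [-0.76569792 -0.11710473]
[[603.7 130.7  22. ]
 [585.1  47.4  22. ]
 [744.9  99.4  22. ]]
yaw [-12.52136341 -12.6168485 ]
yaw knob 348.0767031329014 91.30417422568681
bush [array([638.6,  76. , 238. ])]
```

Call:
carry_out(
  targets=[
    {"dp": [30,-30,-60],"yaw": 0},
    {"dp": [75,-74,-110],"yaw": 0},
    {"dp": [120,-118,-151],"yaw": 5},
    {"dp": [165,-162,-151],"yaw": 10},
    {"dp": [210,-206,-151],"yaw": 15},
    {"dp": [255,-250,-151],"yaw": 20},
    {"dp": [300,-294,-151],"yaw": 25},
    {"dp": [345,-338,-151],"yaw": 27.4},
    {"dp": [390,-382,-151],"yaw": 27.4},
    {"dp": [435,-426,-151],"yaw": 27.4},
    {"dp": [490,-480,-151],"yaw": 27.4},
    {"dp": [545.6,-533.7,-151],"yaw": 27.4},
  ],
  fingers=0.2,
)

```text
clock: 1.6
eef_pos: [516.4, -3.8, 390.2]
tcp_rot: [3.141, -0.0, -0.217]
contact_force: [1.1, -0.9, -0.2]
opening: 0.597
grasp_force: 0.0
```

Call:
carry_out(
  targets=[
    {"dp": [0,0,0],"yaw": 0},
    {"dp": [0,0,0],"yaw": 0},
    {"dp": [0,0,0],"yaw": 0},
  ],
)

```text
clock: 1.98
eef_pos: [515.3, -6.9, 390.2]
tcp_rot: [3.141, 0.0, -0.219]
contact_force: [-1.4, 0.6, 0.6]
opening: 0.598
grasp_force: 0.0
```

```bash
python3 - <<'E'
from h import *
s=r.sense(); print(s["eef_pos"],s["tcp_rot"],s["contact_force"])
T={n:r.grab_frame(n) for n in C}
a=cv2.resize(T["side"][90:220,170:260],None,fx=4.5,fy=4.5,interpolation=cv2.INTER_CUBIC)
b=cv2.resize(T["top"][110:227,240:320],None,fx=5,fy=5,interpolation=cv2.INTER_CUBIC)
cv2.imwrite("pics/c1.png",np.hstack([a[:585,:395],b[:585,:400]])[...,::-1])
E
```

```text
[515.26476591  -6.89293189 390.23801013] [ 3.14128069e+00  2.19072818e-04 -2.18737550e-01] [-1.41110834  0.57655361  0.57681378]
```

View pics/c1.png

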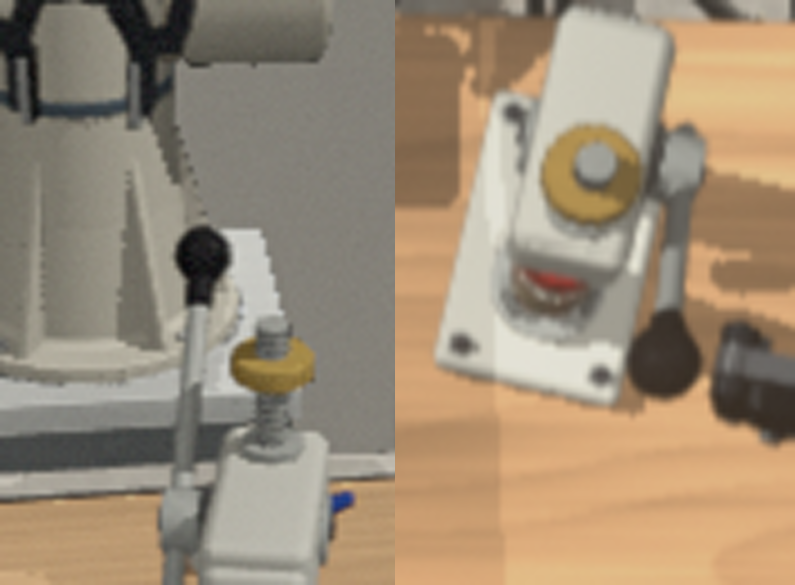

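The top crop shows the knob at (665,353) and the gripper still short, off to its right. In the side crop the fingers are at (27,90) and (133,90), above the knob at (204,255). I'll finish the approach and line up above the knob.

Call:
carry_out(
  targets=[
    {"dp": [11,-33,0],"yaw": 0},
    {"dp": [21.3,-66.1,0],"yaw": 0},
    {"dp": [21.3,-66.1,25],"yaw": 0},
    {"dp": [21.3,-66.1,40],"yaw": 0},
    {"dp": [21.3,-66.1,40],"yaw": 0},
    {"dp": [21.3,-66.1,40],"yaw": 0},
  ],
  fingers=0.5,
)

```text
clock: 2.82
eef_pos: [551.1, 53.5, 351.1]
tcp_rot: [-3.141, -0.001, -0.218]
contact_force: [0.3, 0.1, 0.5]
opening: 0.75
grasp_force: 0.0
```

```bash
python3 - <<'E'
from h import *
s=r.sense(); print(s["eef_pos"],s["tcp_rot"],s["contact_force"],s["opening"])
e=s["eef_pos"];print("tip proj side", proj("side",e+[0,0,-8]))
T={n:r.grab_frame(n) for n in C}
a=cv2.resize(T["side"][90:220,170:260],None,fx=4.5,fy=4.5,interpolation=cv2.INTER_CUBIC)
b=cv2.resize(T["top"][110:227,240:320],None,fx=5,fy=5,interpolation=cv2.INTER_CUBIC)
cv2.imwrite("pics/c2.png",np.hstack([a[:585,:395],b[:585,:400]])[...,::-1])
E
```

```text
[551.07222442  53.53198392 351.09770079] [-3.14128804e+00 -9.41039223e-04 -2.18327214e-01] [0.25288574 0.12523633 0.5031685 ] 0.750294561488098
tip proj side [214.42680429 138.04263889]
```

View pics/c2.png

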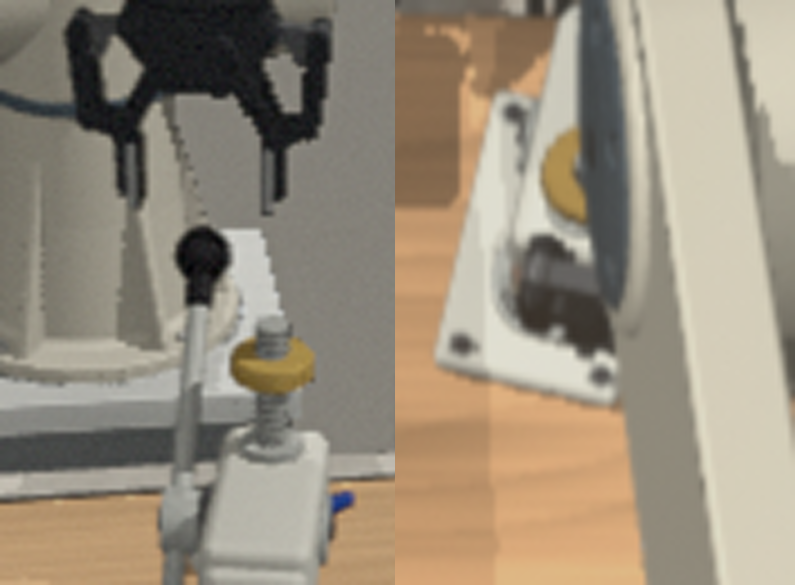

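In the side crop the pads straddle the knob evenly: inner edges at 140 and 265, knob centre at 203. I'll descend 41 mm and pinch.

Call:
carry_out(
  targets=[
    {"dp": [0,0,20],"yaw": 0},
    {"dp": [0,0,41],"yaw": 0},
    {"dp": [0,0,41],"yaw": 0},
    {"dp": [0,0,41],"yaw": 0},
  ],
)

```text
clock: 3.42
eef_pos: [551.4, 54.0, 310.4]
tcp_rot: [-3.141, -0.001, -0.218]
contact_force: [0.1, 0.1, 0.8]
opening: 0.749
grasp_force: 0.0
```

Call:
carry_out(
  targets=[
    {"dp": [0,0,0],"yaw": 0},
    {"dp": [0,0,0],"yaw": 0},
    {"dp": [0,0,0],"yaw": 0},
    {"dp": [0,0,0],"yaw": 0},
    {"dp": [0,0,0],"yaw": 0},
    {"dp": [0,0,0],"yaw": 0},
  ],
  fingers=-1,
  grip_force=40,
)

```text
clock: 4.18
eef_pos: [550.4, 53.5, 309.7]
tcp_rot: [3.14, 0.0, -0.218]
contact_force: [-3.0, -3.9, 3.8]
opening: 0.351
grasp_force: 39.2
```

Call:
carry_out(
  targets=[
    {"dp": [-5.2,0,6.0],"yaw": 0},
    {"dp": [-9.9,0,12.2],"yaw": 0},
    {"dp": [-14.3,0,18.7],"yaw": 0},
    {"dp": [-18.4,0,25.4],"yaw": 0},
    {"dp": [-22.2,0,32.3],"yaw": 0},
    {"dp": [-25.6,0,39.4],"yaw": 0},
    {"dp": [-25.6,0,39.4],"yaw": 0},
    {"dp": [-25.6,0,39.4],"yaw": 0},
  ],
)

```text
clock: 5.18
eef_pos: [525.6, 59.0, 269.6]
tcp_rot: [3.14, 0.001, -0.218]
contact_force: [-1.4, -5.5, -2.7]
opening: 0.347
grasp_force: 39.8
```

Call:
carry_out(
  targets=[
    {"dp": [-1.0,0,2.4],"yaw": 0},
    {"dp": [-2.05,0,4.8],"yaw": 0},
  ],
)

```text
clock: 5.42
eef_pos: [523.9, 59.4, 265.5]
tcp_rot: [3.14, -0.0, -0.217]
contact_force: [-3.0, -6.7, 3.2]
opening: 0.351
grasp_force: 40.2
```

Call:
carry_out(
  targets=[
    {"dp": [-1.0,0,2.4],"yaw": 0},
    {"dp": [-1.87,0,4.9],"yaw": 0},
  ],
)

```text
clock: 5.68
eef_pos: [522.0, 59.7, 260.6]
tcp_rot: [3.14, -0.0, -0.217]
contact_force: [-2.7, -6.1, 3.3]
opening: 0.351
grasp_force: 40.3
```

Call:
carry_out(
  targets=[
    {"dp": [-0.9,0,2.5],"yaw": 0},
    {"dp": [-1.7,0,4.95],"yaw": 0},
  ],
)

```text
clock: 5.92
eef_pos: [520.3, 60.1, 255.6]
tcp_rot: [3.14, -0.0, -0.217]
contact_force: [-2.4, -6.7, 2.6]
opening: 0.348
grasp_force: 40.4
```

Call:
carry_out(
  targets=[
    {"dp": [-0.8,0,2.5],"yaw": 0},
    {"dp": [-1.53,0,5.0],"yaw": 0},
  ],
)

```text
clock: 6.18
eef_pos: [518.8, 60.5, 250.5]
tcp_rot: [3.14, -0.0, -0.217]
contact_force: [-3.2, -4.9, 3.1]
opening: 0.348
grasp_force: 40.5
```

Call:
carry_out(
  targets=[
    {"dp": [-0.7,0,2.5],"yaw": 0},
    {"dp": [-1.35,0,5.06],"yaw": 0},
  ],
)

```text
clock: 6.42
eef_pos: [517.5, 60.8, 245.5]
tcp_rot: [3.14, -0.0, -0.217]
contact_force: [-3.1, -5.5, 3.2]
opening: 0.348
grasp_force: 40.6
```

Call:
carry_out(
  targets=[
    {"dp": [-0.6,0,2.5],"yaw": 0},
    {"dp": [-1.18,0,5.1],"yaw": 0},
  ],
)

```text
clock: 6.68
eef_pos: [516.3, 61.0, 240.4]
tcp_rot: [3.14, -0.0, -0.217]
contact_force: [-2.4, -6.6, 2.3]
opening: 0.349
grasp_force: 40.7
```

Call:
carry_out(
  targets=[
    {"dp": [-0.5,0,2.57],"yaw": 0},
    {"dp": [-1.0,0,5.14],"yaw": 0},
  ],
)

```text
clock: 6.92
eef_pos: [515.3, 61.3, 235.2]
tcp_rot: [3.14, 0.0, -0.217]
contact_force: [-2.6, -6.3, 2.6]
opening: 0.347
grasp_force: 40.8
```

Call:
carry_out(
  targets=[
    {"dp": [-0.4,0,2.58],"yaw": 0},
    {"dp": [-0.8,0,5.17],"yaw": 0},
  ],
)

```text
clock: 7.18
eef_pos: [514.5, 61.4, 230.0]
tcp_rot: [3.14, 0.0, -0.217]
contact_force: [-2.3, -5.6, 2.1]
opening: 0.351
grasp_force: 40.9
```

Call:
carry_out(
  targets=[
    {"dp": [-0.3,0,2.6],"yaw": 0},
    {"dp": [-0.64,0,5.2],"yaw": 0},
  ],
)

```text
clock: 7.42
eef_pos: [513.9, 61.5, 224.8]
tcp_rot: [3.14, 0.0, -0.217]
contact_force: [-1.8, -6.5, 3.6]
opening: 0.353
grasp_force: 41.0
```

Call:
carry_out(
  targets=[
    {"dp": [-0.2,0,2.6],"yaw": 0},
    {"dp": [-0.46,0,5.2],"yaw": 0},
  ],
)

```text
clock: 7.68
eef_pos: [513.4, 61.6, 219.7]
tcp_rot: [3.14, 0.0, -0.217]
contact_force: [-3.6, -6.4, 5.3]
opening: 0.351
grasp_force: 41.2
```

Call:
carry_out(
  targets=[
    {"dp": [-0.1,0,1],"yaw": 0},
    {"dp": [-0.15,0,2],"yaw": 0},
  ],
)

```text
clock: 7.92
eef_pos: [513.4, 61.7, 218.0]
tcp_rot: [3.14, -0.0, -0.217]
contact_force: [-4.7, -6.3, 6.2]
opening: 0.347
grasp_force: 41.3
```

Call:
carry_out(
  targets=[
    {"dp": [-0.1,0,1],"yaw": 0},
    {"dp": [-0.1,0,1],"yaw": 0},
  ],
)

```text
clock: 8.18
eef_pos: [513.4, 61.7, 217.0]
tcp_rot: [3.14, -0.0, -0.217]
contact_force: [-3.6, -6.1, 5.5]
opening: 0.348
grasp_force: 41.5
```

Call:
carry_out(
  targets=[
    {"dp": [0,0,1],"yaw": 0},
    {"dp": [-0.1,0,2],"yaw": 0},
  ],
)

```text
clock: 8.43
eef_pos: [513.4, 61.7, 215.3]
tcp_rot: [3.14, -0.0, -0.217]
contact_force: [-4.3, -7.0, 9.6]
opening: 0.349
grasp_force: 41.7
```

Call:
carry_out(
  targets=[
    {"dp": [0,0,1],"yaw": 0},
    {"dp": [0,0,1],"yaw": 0},
  ],
)

```text
clock: 8.68
eef_pos: [513.3, 61.7, 214.3]
tcp_rot: [3.14, -0.0, -0.217]
contact_force: [-4.2, -6.9, 9.0]
opening: 0.351
grasp_force: 41.7
```

Call:
carry_out(
  targets=[
    {"dp": [0,0,1],"yaw": 0},
  ],
)

```text
clock: 8.8
eef_pos: [513.4, 61.7, 213.5]
tcp_rot: [3.141, -0.001, -0.217]
contact_force: [-6.4, -6.9, 12.6]
opening: 0.351
grasp_force: 42.0
```

Call:
carry_out(
  targets=[
    {"dp": [0,0,0],"yaw": 0},
  ],
)

```text
clock: 8.93
eef_pos: [513.4, 61.7, 213.4]
tcp_rot: [3.141, -0.001, -0.217]
contact_force: [-4.7, -7.2, 10.5]
opening: 0.353
grasp_force: 42.0
```

Call:
carry_out(
  targets=[
    {"dp": [0,0,0],"yaw": 0},
  ],
)

```text
clock: 9.05
eef_pos: [513.4, 61.7, 213.5]
tcp_rot: [3.141, -0.001, -0.217]
contact_force: [-5.2, -7.3, 10.1]
opening: 0.353
grasp_force: 42.0
```

Call:
carry_out(
  targets=[
    {"dp": [0,0,0],"yaw": 0},
    {"dp": [0,0,0],"yaw": 0},
    {"dp": [0,0,0],"yaw": 0},
    {"dp": [0,0,0],"yaw": 0},
  ],
  fingers=0.5,
)

```text
clock: 9.55
eef_pos: [513.3, 62.5, 212.3]
tcp_rot: [-3.141, 0.0, -0.217]
contact_force: [0.9, -0.4, -0.2]
opening: 0.751
grasp_force: 0.0
```

Call:
carry_out(
  targets=[
    {"dp": [0,0,-20],"yaw": 0},
    {"dp": [0,0,-60],"yaw": 0},
    {"dp": [-20,0,-110],"yaw": 0},
    {"dp": [-40,30,-160],"yaw": 0},
    {"dp": [-80,80,-170],"yaw": 0},
    {"dp": [-120,130,-170],"yaw": 0},
    {"dp": [-120,180,-170],"yaw": 0},
    {"dp": [-120,180,-170],"yaw": 0},
  ],
)

```text
clock: 10.55
eef_pos: [356.1, -90.1, 382.7]
tcp_rot: [3.141, -0.001, -0.223]
contact_force: [0.0, -0.8, 0.2]
opening: 0.75
grasp_force: 0.0
```

```bash
python3 - <<'E'
from h import *
s=r.sense(); print(s["clock"],s["eef_pos"],s["tcp_rot"],s["contact_force"],s["opening"])
T={n:r.grab_frame(n) for n in C}
a=cv2.resize(T["side"][130:260,170:260],None,fx=4.5,fy=4.5,interpolation=cv2.INTER_CUBIC)
b=cv2.resize(T["top"][110:227,240:320],None,fx=5,fy=5,interpolation=cv2.INTER_CUBIC)
cv2.imwrite("pics/c3.png",np.hstack([a[:585,:395],b[:585,:400]])[...,::-1])
E
```

```text
10.55 [356.07088503 -90.05875503 382.73446278] [ 3.14080961e+00 -1.27702606e-03 -2.22563009e-01] [ 0.00865567 -0.79830373  0.19253812] 0.7498855154960361
```

View pics/c3.png

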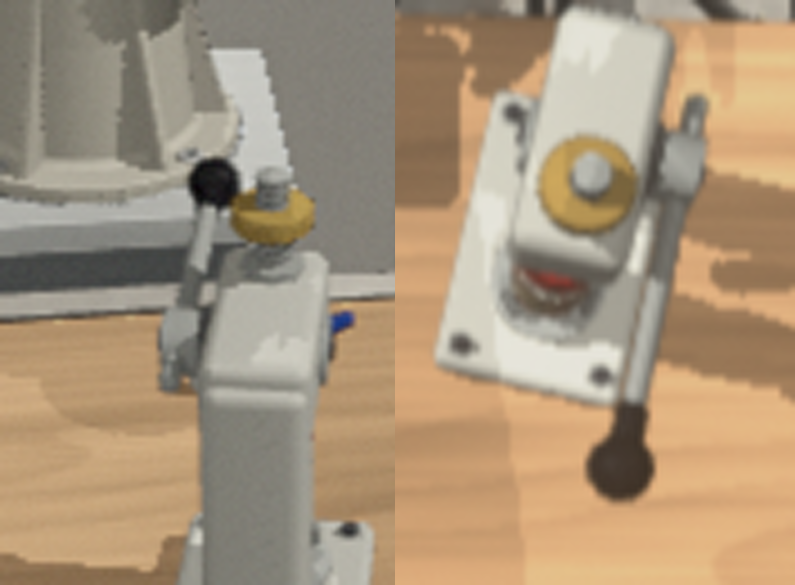

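After letting go, the lever stays near level with the knob at side crop (214,181). The collar has ridden down to about crop (273,217), with a visible gap above the bush at (272,262). The knob pose during the pinch confirms the ram axis at about (636.5,82).

```bash
python3 - <<'E'
from h import *
for z in(250,255,260,265,270,275,280,285,290,295,300):
    print(z,[round(v,1) for v in (proj("side",[636.5,81.8,z])[1]-130)*4.5*np.ones(1)], end=' ')
print(tri((230.4,178.0),(278.4,147.2)))
s=r.sense();y=s["tcp_rot"][2];D=np.array([636.5,81.8])-s["eef_pos"][:2]
print("dx",D@[np.cos(y),np.sin(y)],"dy",D@[np.sin(y),-np.cos(y)])
E
```

```text
250 [np.float64(262.2)] 255 [np.float64(254.1)] 260 [np.float64(246.0)] 265 [np.float64(237.9)] 270 [np.float64(229.7)] 275 [np.float64(221.5)] 280 [np.float64(213.2)] 285 [np.float64(204.9)] 290 [np.float64(196.6)] 295 [np.float64(188.2)] 300 [np.float64(179.8)] [635.83960083  81.79373923 278.05001928]
dx 235.687059833094 dy -226.30642978500134
```

Call:
carry_out(
  targets=[
    {"dp": [26,-25,0],"yaw": 0},
    {"dp": [52,-50,0],"yaw": 0},
    {"dp": [78,-75,0],"yaw": 0},
    {"dp": [104,-100,0],"yaw": 0},
    {"dp": [130,-125,0],"yaw": 0},
    {"dp": [156,-150,0],"yaw": 0},
    {"dp": [182,-175,0],"yaw": 0},
    {"dp": [210,-200,0],"yaw": 0},
    {"dp": [235.7,-226.3,0],"yaw": 0},
    {"dp": [235.7,-226.3,30],"yaw": 0},
    {"dp": [235.7,-226.3,56],"yaw": 0},
    {"dp": [235.7,-226.3,56],"yaw": 0},
  ],
  fingers=-0.34,
  grip_force=20,
)

```text
clock: 12.15
eef_pos: [635.0, 84.6, 323.6]
tcp_rot: [3.14, 0.005, -0.215]
contact_force: [-1.0, -0.6, -0.6]
opening: 0.332
grasp_force: 0.0
```

Call:
carry_out(
  targets=[
    {"dp": [0,0,0],"yaw": 0},
    {"dp": [0,0,0],"yaw": 0},
  ],
)

```text
clock: 12.4
eef_pos: [636.8, 83.2, 327.8]
tcp_rot: [-3.141, -0.002, -0.217]
contact_force: [0.6, 0.2, 0.8]
opening: 0.33
grasp_force: 0.0
```

```bash
python3 - <<'E'
from h import *
s=r.sense(); print(s["clock"],s["eef_pos"],s["tcp_rot"],s["contact_force"],s["opening"])
print("tip row/col in crop",(proj("side",s["eef_pos"]+[0,0,-8])-[190,110])*6)
T=r.grab_frame("side")
cv2.imwrite("pics/c4.png",cv2.resize(T[110:210,190:270],None,fx=6,fy=6,interpolation=cv2.INTER_CUBIC)[...,::-1])
E
```

```text
12.4 [636.80708779  83.17903877 327.82706088] [-3.14082725e+00 -1.99737005e-03 -2.16937553e-01] [0.57296269 0.15138607 0.77899746] 0.32964594668678987
tip row/col in crop [243.22068944 314.97349698]
```

View pics/c4.png

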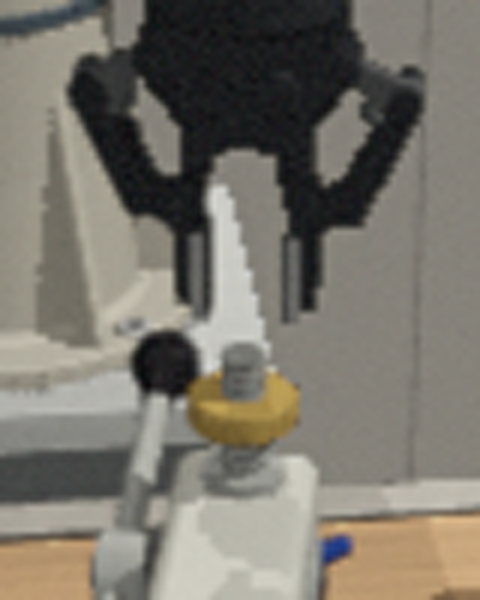

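The pads sit at crop columns 211 and 285 (midpoint 248) and the rod is at 243, so I need about a 2 mm shift toward -y. Then I'll descend onto the collar's top.

Call:
carry_out(
  targets=[
    {"dp": [0,2,0],"yaw": 0},
    {"dp": [0,2,14],"yaw": 0},
    {"dp": [0,2,26],"yaw": 0},
    {"dp": [0,2,26],"yaw": 0},
    {"dp": [0,2,26],"yaw": 0},
  ],
)

```text
clock: 13.08
eef_pos: [635.8, 80.7, 300.2]
tcp_rot: [3.141, 0.0, -0.217]
contact_force: [0.1, -0.6, -1.0]
opening: 0.33
grasp_force: 0.0
```

Call:
carry_out(
  targets=[
    {"dp": [0,0,3],"yaw": 0},
    {"dp": [0,0,6],"yaw": 0},
  ],
)

```text
clock: 13.32
eef_pos: [635.9, 80.7, 294.5]
tcp_rot: [-3.141, -0.0, -0.217]
contact_force: [-0.4, -0.5, 0.4]
opening: 0.33
grasp_force: 0.0
```

Call:
carry_out(
  targets=[
    {"dp": [0,0,2],"yaw": 0},
    {"dp": [0,0,4],"yaw": 0},
  ],
)

```text
clock: 13.58
eef_pos: [635.9, 80.7, 290.8]
tcp_rot: [-3.141, -0.001, -0.217]
contact_force: [-0.9, 0.7, 3.6]
opening: 0.329
grasp_force: 2.3
```

Call:
carry_out(
  targets=[
    {"dp": [0,0,2],"yaw": 0},
    {"dp": [0,0,4],"yaw": 0},
  ],
)

```text
clock: 13.82
eef_pos: [635.9, 80.7, 286.5]
tcp_rot: [-3.141, -0.0, -0.217]
contact_force: [-0.9, 0.5, 4.9]
opening: 0.33
grasp_force: 2.3
```

Call:
carry_out(
  targets=[
    {"dp": [0,0,1.5],"yaw": 0},
    {"dp": [0,0,3],"yaw": 0},
  ],
)

```text
clock: 14.08
eef_pos: [635.9, 80.7, 283.3]
tcp_rot: [-3.141, -0.0, -0.217]
contact_force: [-0.2, -0.3, 3.8]
opening: 0.331
grasp_force: 2.2
```

Call:
carry_out(
  targets=[
    {"dp": [0,0,1],"yaw": 0},
    {"dp": [0,0,2],"yaw": 0},
  ],
)

```text
clock: 14.32
eef_pos: [635.9, 80.7, 281.4]
tcp_rot: [-3.141, -0.0, -0.217]
contact_force: [0.5, 0.4, 4.0]
opening: 0.331
grasp_force: 2.2
```

Call:
carry_out(
  targets=[
    {"dp": [0,0,1],"yaw": 0},
    {"dp": [0,0,2],"yaw": 0},
  ],
)

```text
clock: 14.58
eef_pos: [635.9, 80.7, 279.3]
tcp_rot: [-3.141, -0.0, -0.217]
contact_force: [0.6, 0.1, 4.6]
opening: 0.329
grasp_force: 2.2
```

Call:
carry_out(
  targets=[
    {"dp": [0,0,1],"yaw": 0},
    {"dp": [0,0,2],"yaw": 0},
  ],
)

```text
clock: 14.82
eef_pos: [635.9, 80.7, 277.3]
tcp_rot: [-3.141, -0.0, -0.217]
contact_force: [0.8, -0.0, 5.1]
opening: 0.327
grasp_force: 2.2
```

Call:
carry_out(
  targets=[
    {"dp": [0,0,1],"yaw": 0},
    {"dp": [0,0,1.5],"yaw": 0},
  ],
)

```text
clock: 15.08
eef_pos: [635.9, 80.7, 276.7]
tcp_rot: [-3.141, -0.001, -0.217]
contact_force: [-1.7, 0.2, 12.3]
opening: 0.328
grasp_force: 6.2
```

Call:
carry_out(
  targets=[
    {"dp": [0,0,0.8],"yaw": 0},
    {"dp": [0,0,0.8],"yaw": 0},
  ],
)

```text
clock: 15.32
eef_pos: [635.9, 80.7, 276.7]
tcp_rot: [-3.141, -0.001, -0.217]
contact_force: [-2.9, -0.2, 15.3]
opening: 0.337
grasp_force: 7.5
```

Call:
carry_out(
  targets=[
    {"dp": [0,0,-5],"yaw": 0},
    {"dp": [0,0,-25],"yaw": 0},
    {"dp": [0,0,-55],"yaw": 0},
    {"dp": [0,0,-100],"yaw": 0},
    {"dp": [0,0,-100],"yaw": 0},
    {"dp": [0,0,-100],"yaw": 0},
  ],
)

```text
clock: 16.08
eef_pos: [635.2, 80.6, 374.0]
tcp_rot: [3.141, 0.002, -0.217]
contact_force: [-0.2, 0.2, 0.1]
opening: 0.33
grasp_force: 0.0
```

```bash
python3 - <<'E'
from h import *
s=r.sense(); print(s["clock"],s["eef_pos"],s["tcp_rot"],s["contact_force"],s["opening"])
T=r.grab_frame("side")
cv2.imwrite("pics/c5.png",cv2.resize(T[110:210,190:270],None,fx=6,fy=6,interpolation=cv2.INTER_CUBIC)[...,::-1])
E
```

```text
16.075 [635.24379512  80.57953604 373.96959647] [ 3.14098429e+00  1.58769962e-03 -2.17485084e-01] [-0.20862781  0.17469267  0.08891557] 0.3296481547724274
```

View pics/c5.png

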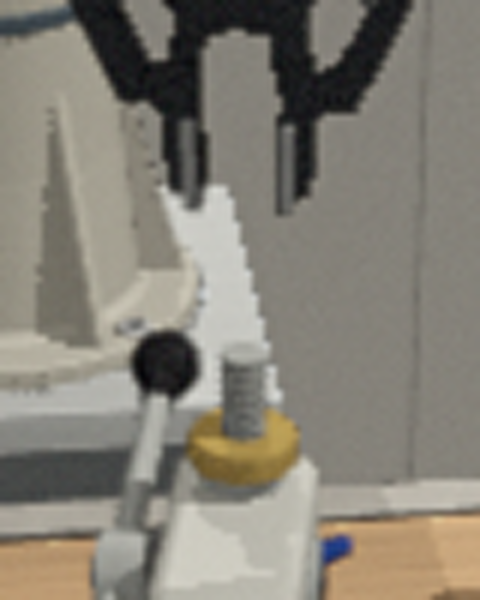

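The collar now sits flush on the bush at crop (243,447), and the knob hasn't moved from (165,363). I'll move back over the knob.

Call:
carry_out(
  targets=[
    {"dp": [-30,11,0],"yaw": 0},
    {"dp": [-60,22,0],"yaw": 0},
    {"dp": [-90,33,0],"yaw": 0},
    {"dp": [-115.1,44.3,0],"yaw": 0},
    {"dp": [-115.1,44.3,30],"yaw": 0},
    {"dp": [-115.1,44.3,60],"yaw": 0},
    {"dp": [-115.1,44.3,90],"yaw": 0},
    {"dp": [-115.1,44.3,100],"yaw": 0},
    {"dp": [-115.1,44.3,100],"yaw": 0},
    {"dp": [-115.1,44.3,100],"yaw": 0},
  ],
  fingers=0.5,
)

```text
clock: 17.38
eef_pos: [514.4, 62.3, 276.0]
tcp_rot: [-3.141, -0.001, -0.217]
contact_force: [-0.1, 0.1, -0.3]
opening: 0.748
grasp_force: 0.0
```

```bash
python3 - <<'E'
from h import *
s=r.sense(); print(s["clock"],s["eef_pos"],s["tcp_rot"],s["contact_force"],s["opening"])
T=r.grab_frame("side")
cv2.imwrite("pics/c6.png",cv2.resize(T[110:210,190:270],None,fx=6,fy=6,interpolation=cv2.INTER_CUBIC)[...,::-1])
k=blob(T,(209,162,226,178),dark);print(k)
print("knob proj", [proj("side",[513.4,62,z]).round(1) for z in(225,230,235)])
E
```

```text
17.375 [514.41107235  62.33966939 275.96588567] [-3.14115241e+00 -1.17525781e-03 -2.17407805e-01] [-0.07828177  0.1252233  -0.33349221] 0.7484201718192492
(array([217.        , 170.06976744]), (np.int32(212), np.int32(165), np.int32(11), np.int32(11), np.int32(86)))
knob proj [array([217.2, 172.6]), array([217.2, 170.9]), array([217.2, 169.3])]
```

View pics/c6.png

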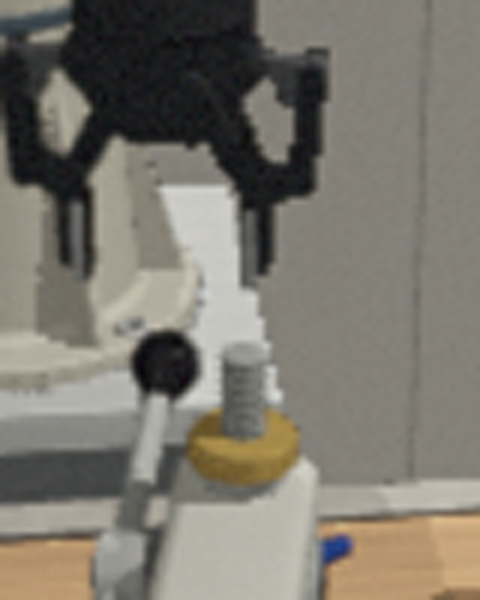

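The pads straddle the knob (inner edges at about 92 and 243, knob at 165). I'll descend 55 mm and pinch.

Call:
carry_out(
  targets=[
    {"dp": [-0.5,0.5,20],"yaw": 0},
    {"dp": [-0.5,0.5,40],"yaw": 0},
    {"dp": [-0.5,0.5,55],"yaw": 0},
    {"dp": [-0.5,0.5,55],"yaw": 0},
    {"dp": [-0.5,0.5,55],"yaw": 0},
  ],
)

```text
clock: 18.05
eef_pos: [513.8, 61.9, 220.8]
tcp_rot: [-3.141, -0.001, -0.217]
contact_force: [-0.3, 0.5, -0.5]
opening: 0.749
grasp_force: 0.0
```

Call:
carry_out(
  targets=[
    {"dp": [0,0,0],"yaw": 0},
    {"dp": [0,0,0],"yaw": 0},
    {"dp": [0,0,0],"yaw": 0},
    {"dp": [0,0,0],"yaw": 0},
    {"dp": [0,0,0],"yaw": 0},
  ],
  fingers=-1,
  grip_force=40,
)

```text
clock: 18.68
eef_pos: [513.4, 61.6, 220.5]
tcp_rot: [3.141, -0.001, -0.217]
contact_force: [-2.7, -2.5, 5.2]
opening: 0.351
grasp_force: 39.2
```

Call:
carry_out(
  targets=[
    {"dp": [0.8,0,-7.2],"yaw": 0},
    {"dp": [1.8,0,-14.5],"yaw": 0},
    {"dp": [3.1,0,-21],"yaw": 0},
    {"dp": [4.7,0,-27.3],"yaw": 0},
    {"dp": [6.6,0,-33.6],"yaw": 0},
    {"dp": [8.6,0,-39.8],"yaw": 0},
    {"dp": [11,0,-45.9],"yaw": 0},
    {"dp": [13.6,0,-51.9],"yaw": 0},
    {"dp": [16.5,0,-57.8],"yaw": 0},
    {"dp": [19.6,0,-63.5],"yaw": 0},
    {"dp": [22.4,0,-68],"yaw": 0},
    {"dp": [25.2,0,-72.4],"yaw": 0},
  ],
)

```text
clock: 20.18
eef_pos: [538.2, 56.2, 292.8]
tcp_rot: [3.141, -0.0, -0.218]
contact_force: [0.1, -5.1, -6.8]
opening: 0.343
grasp_force: 40.0
```

Call:
carry_out(
  targets=[
    {"dp": [3,0,-4.2],"yaw": 0},
    {"dp": [6.1,0,-8.4],"yaw": 0},
    {"dp": [9.4,0,-12.5],"yaw": 0},
  ],
)

```text
clock: 20.55
eef_pos: [547.0, 54.3, 305.1]
tcp_rot: [3.141, 0.0, -0.217]
contact_force: [-0.5, -5.3, -6.0]
opening: 0.346
grasp_force: 39.9
```

Call:
carry_out(
  targets=[
    {"dp": [1.7,0,-2],"yaw": 0},
    {"dp": [3.5,0,-4],"yaw": 0},
  ],
)

```text
clock: 20.8
eef_pos: [550.6, 53.5, 309.2]
tcp_rot: [3.141, -0.0, -0.217]
contact_force: [-1.4, -4.2, -5.5]
opening: 0.353
grasp_force: 40.0
```

Call:
carry_out(
  targets=[
    {"dp": [0.7,0,-0.8],"yaw": 0},
    {"dp": [1.4,0,-1.6],"yaw": 0},
  ],
)

```text
clock: 21.05
eef_pos: [552.0, 53.2, 310.8]
tcp_rot: [3.141, -0.0, -0.218]
contact_force: [-0.8, -5.1, -5.3]
opening: 0.351
grasp_force: 40.0
```

Call:
carry_out(
  targets=[
    {"dp": [0.7,0,-0.8],"yaw": 0},
    {"dp": [0.7,0,-0.8],"yaw": 0},
  ],
)

```text
clock: 21.3
eef_pos: [552.9, 53.0, 311.7]
tcp_rot: [3.141, -0.001, -0.217]
contact_force: [-0.8, -4.2, -5.7]
opening: 0.349
grasp_force: 40.1
```

Call:
carry_out(
  targets=[
    {"dp": [0.7,0,-0.8],"yaw": 0},
    {"dp": [1.4,0,-1.6],"yaw": 0},
  ],
)

```text
clock: 21.55
eef_pos: [554.2, 52.7, 313.1]
tcp_rot: [3.141, -0.001, -0.217]
contact_force: [-0.0, -4.8, -6.0]
opening: 0.346
grasp_force: 40.0
```

Call:
carry_out(
  targets=[
    {"dp": [0.7,0,-0.8],"yaw": 0},
    {"dp": [1.4,0,-1.6],"yaw": 0},
  ],
)

```text
clock: 21.8
eef_pos: [555.6, 52.4, 314.6]
tcp_rot: [3.141, -0.0, -0.217]
contact_force: [-0.7, -4.4, -11.4]
opening: 0.347
grasp_force: 40.4
```

Call:
carry_out(
  targets=[
    {"dp": [0.7,0,-0.8],"yaw": 0},
    {"dp": [0.7,0,-0.8],"yaw": 0},
  ],
)

```text
clock: 22.05
eef_pos: [555.6, 52.4, 314.7]
tcp_rot: [3.141, 0.001, -0.217]
contact_force: [-0.2, -4.4, -12.7]
opening: 0.349
grasp_force: 40.6
```

The lever is on its upper stop: it isn't moving and the force is rising. I'll let go, rise clear and check.

Call:
carry_out(
  targets=[
    {"dp": [0,0,0],"yaw": 0},
    {"dp": [0,0,0],"yaw": 0},
    {"dp": [0,0,0],"yaw": 0},
    {"dp": [0,0,0],"yaw": 0},
    {"dp": [0,0,-20],"yaw": 0},
    {"dp": [0,0,-50],"yaw": 0},
    {"dp": [-20,20,-80],"yaw": 0},
    {"dp": [-50,60,-80],"yaw": 0},
    {"dp": [-80,100,-80],"yaw": 0},
    {"dp": [-110,150,-80],"yaw": 0},
    {"dp": [-110,150,-80],"yaw": 0},
    {"dp": [-110,150,-80],"yaw": 0},
  ],
  fingers=0.5,
)

```text
clock: 23.55
eef_pos: [416.5, -70.2, 395.8]
tcp_rot: [-3.141, -0.001, -0.218]
contact_force: [0.0, -0.3, -1.0]
opening: 0.751
grasp_force: 0.0
```

```bash
python3 - <<'E'
from h import *
s=r.sense(); print(s["clock"],s["eef_pos"],s["contact_force"],s["opening"])
T={n:r.grab_frame(n) for n in C}
k=blob(T["side"],(205,135,226,156),dark);k0=blob(cv2.imread("pics/side0.png")[:,:,::-1].copy(),(205,135,226,156),dark);print(k,k0)
a=cv2.resize(T["side"][90:220,170:260],None,fx=4.5,fy=4.5,interpolation=cv2.INTER_CUBIC)
b=cv2.resize(T["top"][110:227,240:320],None,fx=5,fy=5,interpolation=cv2.INTER_CUBIC)
cv2.imwrite("pics/c7.png",np.hstack([a[:585,:395],b[:585,:400]])[...,::-1])
E
```

```text
23.55 [416.51389982 -70.22223493 395.76658833] [ 0.00475676 -0.2648386  -0.96806149] 0.7514743516785511
(array([214.42063492, 147.38095238]), (np.int32(209), np.int32(141), np.int32(12), np.int32(15), np.int32(126))) (array([214.34375, 147.40625]), (np.int32(209), np.int32(141), np.int32(12), np.int32(15), np.int32(128)))
```

View pics/c7.png

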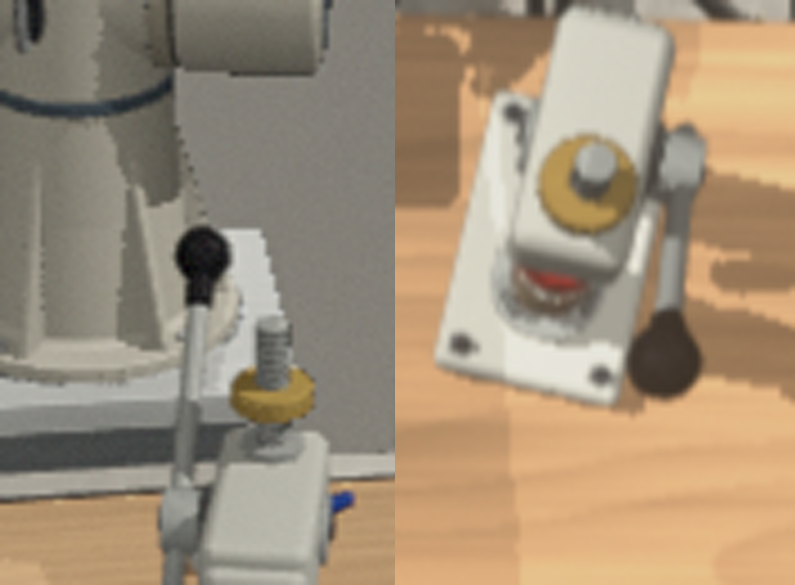

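The knob is back at (204,255), matching the start image. The collar rides on the raised rod at (273,393), and the gripper is clear of everything.

```bash
python3 -c "
from rig import r
print(r.sign_off())"
```

```text
the job is handed in; nothing more can be done
None
```

The job is handed in: I pressed the lever down to about 10 N and let go, slid the collar down flush on the head, then raised the lever back to its upper stop without touching the collar again.

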